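# Post the charcoal block through the dust flap

### The arm

A 7-joint arm with a two-finger parallel gripper is mounted at the origin on a cart in front of the work surface, level with it; the furniture and walls round the work are solid. World frame = base frame: x ahead of the robot, y to its left, z up, the work surface at z = 0. Lengths are in m, angles in rad, forces in N, time in s.
With the tool pointing down it reaches from about 0.425 to 0.875 m from the base axis. Payload 4.7 kg.
Tool frame: the origin (TCP) lies on the centre line of the jaws, within the pads' length; the fingertips stand 19 mm ahead of it and the grasp point (between the pads) is the TCP (ctrl.nose_length is the distance from the TCP to the fingertips, in m); z points along the fingers, x is the direction in which the jaws open and shut, and the axes are right-handed (so a half turn about z gives the same grasp; the last joint's range is limited). The gripper opens to 87 mm and grips with 3 to 60 N. Pads are 19 mm wide; open, the fingers measure 117 mm over their backs; the gripper's body (75 mm by 190 mm) begins 51 mm behind the grasp point.
Start: joints at [-1.166, 0.321, -0.07, 1.45, 0.023, 1.371, -0.057], TCP at [0.248, 0.601, 0.242] pointing down, gripper open.
Joint ranges: [-2.86, 2.86], [-0.3, 2.09], [-1.38, 1.24], [0.06, 2.45], [-1.56, 4.7], [0.09, 2.05], [-2.69, 2.69]. Speed limits (rad/s): [2.57, 2.57, 3.14, 3.14, 3.14, 3.14, 3.14].

### API

Orientations are given as a rotation vector (axis times angle).
In Python, from bench import ctrl gives the robot as it stands. The module is installed in compiled form; this text tells all that it offers.
- The arm moves only by the shell command python3 -m crank 'ROWS' [OPENING] [FORCE]. ROWS is a JSON object of lists of equal length, an entry for each row: "dp": the shift along the tool's x, y, z in cm, a list of three; "delta_rot": the turn, a rotation vector about the tool's x, y, z in rad, a list of three. In form: {"dp": [[x, y, z], ...], "delta_rot": [[rx, ry, rz], ...]}. A call has exactly 8 rows; each row shifts and turns the commanded pose from where the row before left it, along the tool's axes as they then stand; what a row does not reach is not made up. A row lasts 1/10 s, in which the tool goes at most 50 mm and 8.59 degrees, less where a joint would pass 70% of its speed; a pose out of reach is approached as far as the arm can. A call with a gripper value outside its range is refused whole. OPENING is the finger opening in cm, from 0 to 8.7, set as the call begins (- or left out, the last holds). The fingers move at their own pace and stop on an object; FORCE is the grip in N (left out, the last holds). Time passes only in rows, so rows that do not move let the fingers close, or fill a call up. It gives the time, the measured TCP pose, the force and the opening at its end, in the units of the state.
- ctrl.get_state(): the state, without advancing time (a new reading comes with each control period).
- ctrl.get_image(name): name is "scene" or "top" or "wrist"; returns the picture (400x640x3 uint8, blue, green, red); there is no depth.
- ctrl.camera_info(name): a dict with "camera_matrix" (3x3 intrinsics, pixels), "xyz" and "orientation" of the camera in the world. Camera axes: x right, y down, z forward; pixel columns grow to the right and rows downward; lengths in m; the calibration is good to about 2 mm. A picture is of the moment at which its call begins: read the wrist's pose just before it. camera_info takes no time and is no camera call; for the wrist camera it gives the pose at the moment of the call.
- ctrl.close_job(): hands the job in, once; it reports no verdict.
The state is a dict: "time": time; "joint_positions": joint angles; "qd": joint speeds; "joint_torque": joint torques, N m; "position": TCP position; "tool_rot": TCP orientation; "ft_force": force on the tool from outside, world axes, zero at the start; "torque": the same for the moment, N m; "grip_width": opening from 0.0 (shut) to 1.0 (fully open).
Only numpy, scipy, OpenCV 4.12 (cv2) and the standard library are available. Lean on these libraries where they do the work, as an engineer would, in place of code of your own. Each camera call takes 0.05 s, during which the arm holds its last target.

### The job

Put the charcoal soldering block away in the dust box: push it in through the spring flap, far enough that it slides down inside the box and the flap swings fully shut behind it.

Things in the scene. Friction and masses are not known exactly. Their poses are not given: they have to be found in the camera images.
- charcoal_center (a point): Centre, half-way up, of the charcoal soldering block: loose plain black block, 45 (its x) x 71 (its y) x 22 mm high, 0.1 kg, lying flat on the bench. It lies in a row, in any order, with a narrower wax block (32 x 61 x 18 mm) and a taller white plaster block (48 x 71 x 42 mm), which stay out of the box.
- port (a point): Middle of the sill in the front wall of the fixed grey dust box (104 wide, 122 mm high, clear top), level with the tray, 70 mm above the bench. x points level into the box, y left, z up. Opening 82 wide, 41 mm high; over it a fixed lintel to 52 mm above the tray, front face at x = -4 mm: upright fingers cannot pass it. Back wall at x = 152 mm.
- tray (a point): Middle of the flat steel infeed tray in front of the port, on its top face; axes as the port's. 100 mm wide, no rims, from x = -125 to 0 mm of the port. From x = +4 mm of the port the polished floor drops at 49 degrees to the bottom 67 mm lower: a block pushed lengthwise along the tray until its rear end is at the lintel's front face tips and slides down by itself.
- flap (a joint): Spring flap closing the opening: 2 mm steel, 78 wide, 38 mm high, hinged along its top edge 40 mm above the tray, 8 mm inside the port; its lower edge swings inward. 0 rad = shut, 1.4 = fully swung in. A light spring (under 1 N at the lower edge) shuts it.

How it is judged:
By the outcome, as a careful person would: the job done as asked, in the order asked, and still so for the second after the job is handed in, with the robot touching nothing.
It also fails if it takes over 48 s, if anything falls off the work surface, if the arm or the gripper's body presses on something with over 40 N, if the wrist force passes 120 N, or if a joint passes its speed limit or range.

## Working session

There is one attempt and no reset: what is moved stays moved. The work goes in short steps, Python scripts to look and compute and a shell command to move; the robot and the scene stay as the last step left them, time stands still between calls to the robot, and variables do not carry over. Pictures are saved under pics/ and viewed, and the job is handed in when it is done.

```bash
mkdir -p pics; cat > h.py <<'E'
import numpy as np,cv2
from scipy.spatial.transform import Rotation as R
from bench import ctrl
def cam(n):
    c=ctrl.camera_info(n); K=np.array(c["camera_matrix"]);o=np.array(c["orientation"],float)
    Rm=o if o.shape==(3,3) else R.from_rotvec(o).as_matrix() if o.size==3 else R.from_quat(o).as_matrix()
    return K,np.array(c["xyz"]),Rm
def ray(C,u,v):
    K,p,Rm=C; d=Rm@np.linalg.solve(K,[u,v,1]); return p,d/np.linalg.norm(d)
def atz(C,u,v,z):
    p,d=ray(C,u,v); return p+d*(z-p[2])/d[2]
def tri(rs):
    A=0;b=0
    for p,d in rs:
        M=np.eye(3)-np.outer(d,d);A=A+M;b=b+M@p
    x=np.linalg.solve(A,b); return x,[np.linalg.norm((np.eye(3)-np.outer(d,d))@(x-p)) for p,d in rs]
def proj(C,X):
    K,p,Rm=C; q=K@(Rm.T@(np.array(X)-p)); return q[:2]/q[2]
E
python3 - <<'E'
from h import *
for n in ["scene","top","wrist"]:
    print(n,ctrl.camera_info(n))
    cv2.imwrite(f"pics/{n}0.png",ctrl.get_image(n))
print(ctrl.get_state(),ctrl.nose_length)
E
```

```text
scene {'camera_matrix': array([[437.53468586,   0.        , 331.95271966],
       [  0.        , 437.53468586, 200.36053641],
       [  0.        ,   0.        ,   1.        ]]), 'xyz': array([ 4.48220486e-04, -4.73528360e-01,  8.89385971e-01]), 'orientation': array([-2.27463406,  1.02254525, -0.33689092])}
top {'camera_matrix': array([[472.18684639,   0.        , 316.20506645],
       [  0.        , 472.18684639, 200.49983789],
       [  0.        ,   0.        ,   1.        ]]), 'xyz': array([ 0.27343077, -0.03030517,  1.18707856]), 'orientation': array([-2.13654553,  2.10657056, -0.14448311])}
wrist {'camera_matrix': array([[301.57489902,   0.        , 316.15643425],
       [  0.        , 301.57489902, 194.94497309],
       [  0.        ,   0.        ,   1.        ]]), 'xyz': array([0.17141737, 0.63159024, 0.38289696]), 'orientation': array([2.39214912, 1.6022281 , 0.24235877])}
{'time': 0.15, 'joint_positions': array([-1.16590549,  0.32168147, -0.07009651,  1.45137198,  0.02261217,
        1.37076689, -0.05690556]), 'qd': array([ 0.0019509 , -0.00178138, -0.00120593, -0.00259209, -0.00014257,
        0.00038077,  0.00010024]), 'joint_torque': array([ 5.18411653e-04, -4.91790354e+01, -4.04116139e-01, -3.12873673e+01,
       -6.38139783e-02,  4.04498354e-02,  1.11676895e-04]), 'position': array([0.24749472, 0.600638  , 0.24070559]), 'tool_rot': array([ 2.60971633e+00,  1.74742095e+00, -1.79672944e-03]), 'ft_force': array([0.94075289, 0.14682309, 0.22637171]), 'torque': array([ 0.02632436,  0.00116736, -0.03878555]), 'grip_width': 1.0006273657069873} 0.019
```

View pics/scene0.png

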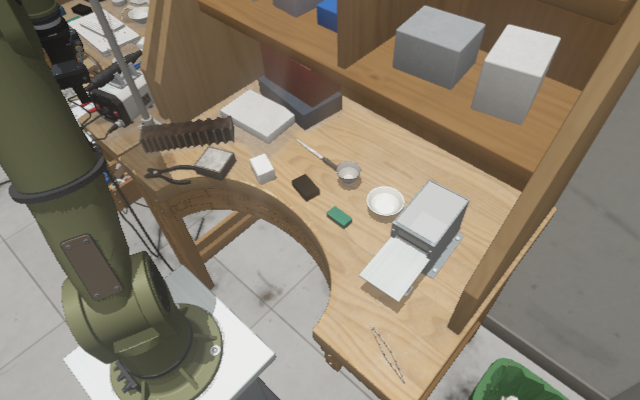

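View pics/top0.png

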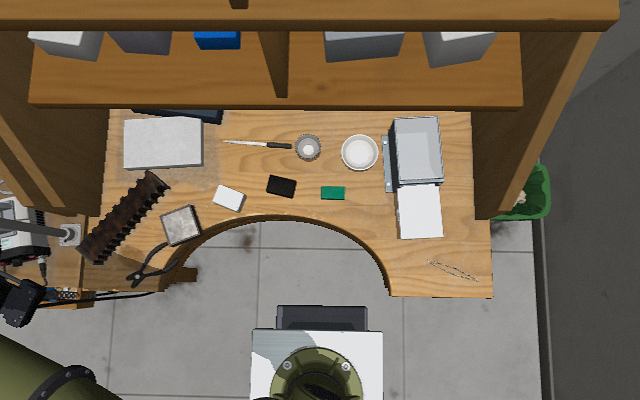

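View pics/wrist0.png

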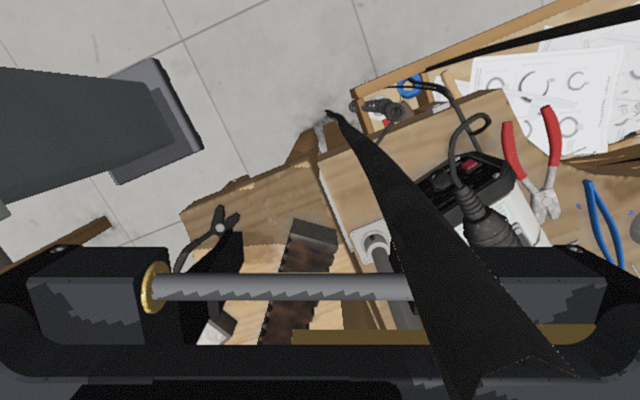

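Scene and top views show the row: white plaster (top ~228,198), black charcoal (281,187) and green wax (333,193). The box is at about (416,150), with its tray on the robot side (420,210). I'll enlarge these.

```bash
python3 - <<'E'
from h import *
def crop(n,x0,y0,x1,y1,s):
    im=cv2.imread(f"pics/{n}0.png")[y0:y1,x0:x1]
    im=cv2.resize(im,None,fx=s,fy=s,interpolation=cv2.INTER_CUBIC)
    for i in range(0,x1-x0,10): cv2.putText(im,str(x0+i),(i*s,8),0,.3,(0,0,255));cv2.line(im,(i*s,10),(i*s,15),(0,0,255))
    for i in range(0,y1-y0,10): cv2.putText(im,str(y0+i),(0,i*s+4),0,.3,(0,0,255))
    return im
cv2.imwrite("pics/a.png",crop("top",205,165,355,225,5))
cv2.imwrite("pics/b.png",crop("top",375,105,475,245,4))
cv2.imwrite("pics/c.png",crop("scene",355,170,475,310,4))
cv2.imwrite("pics/d.png",crop("scene",240,140,360,240,5))
E
```

```text
(no output)
```

View pics/a.png

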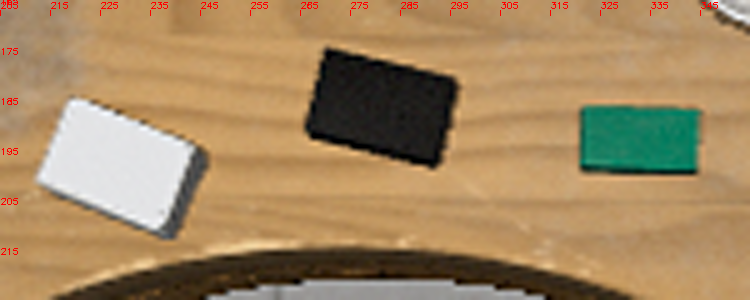

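View pics/b.png

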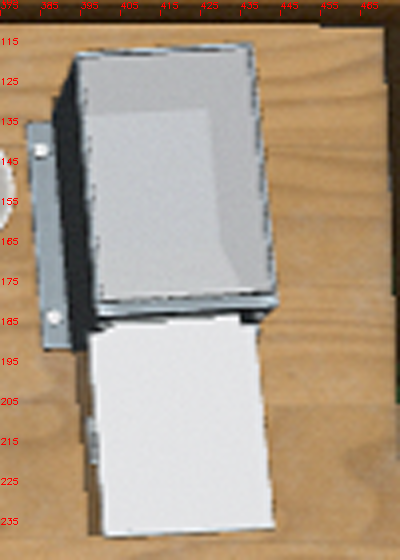

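View pics/c.png

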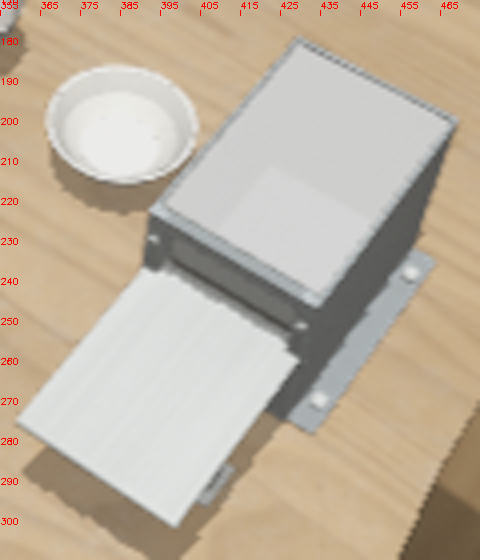

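View pics/d.png

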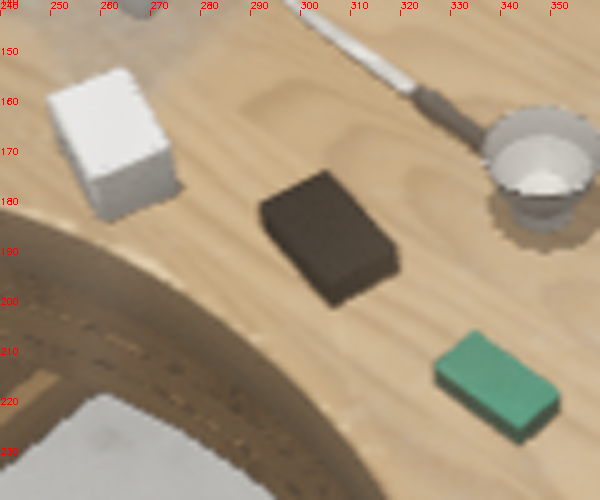

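```bash
cat > m.py <<'E'
from h import *
T=cam("top");S=cam("scene")
P=lambda a,b:tri([ray(T,*a),ray(S,*b)])
print("charcoal")
t=[(270.6,175),(296.6,181),(292.4,197.4),(266.4,191)]; s=[(305,174.4),(319.6,189.6),(306.6,197.4),(292.6,181.4)]
for a,b in zip(t,s): print(P(a,b), atz(T,*a,.022),atz(S,*b,.022))
print("tray")
t=[(397.5,187.5),(439.5,184.5),(443.2,237),(401,238.8)]; s=[(392.5,237),(430,259.5),(399.2,301.5),(359.5,275.8)]
for a,b in zip(t,s): print(P(a,b), atz(T,*a,.07),atz(S,*b,.07))
print("boxtop")
t=[(394.5,118.5),(437.5,116.5),(444,179.5),(399,181)]; s=[(430,180),(469,201),(434,245),(393,223)]
for a,b in zip(t,s): print(P(a,b), atz(T,*a,.122),atz(S,*b,.122))
E
python3 m.py
```

```text
charcoal
(array([0.53235041, 0.12345011, 0.01660668]), [np.float64(0.0007278993675609866), np.float64(0.0007278993675608156)]) [0.53176482 0.12233883 0.022     ] [0.52842735 0.12012081 0.022     ]
(array([0.5175681 , 0.05644195, 0.01816259]), [np.float64(0.00022304296310110235), np.float64(0.000223042963100969)]) [0.5169515  0.05603045 0.022     ] [0.515095   0.05421932 0.022     ]
(array([0.47656709, 0.06563672, 0.01598482]), [np.float64(0.0008244879940041736), np.float64(0.0008244879940041912)]) [0.47484072 0.06560495 0.022     ] [0.47399859 0.06150447 0.022     ]
(array([0.49208519, 0.13220702, 0.01559109]), [np.float64(0.0005395626938906393), np.float64(0.000539562693890555)]) [0.49043906 0.13161334 0.022     ] [0.4889436  0.12749182 0.022     ]
tray
(array([ 0.49513624, -0.19149586,  0.06424524]), [np.float64(0.0005537497158997082), np.float64(0.0005537497158996984)]) [ 0.49356271 -0.19030879  0.07      ] [ 0.49217493 -0.19376013  0.07      ]
(array([ 0.50131494, -0.29004603,  0.06769637]), [np.float64(0.0014631229397521603), np.float64(0.0014631229397521982)]) [ 0.50198037 -0.2
[... 550 characters left out ...]
loat64(0.00025827601492495623)]) [ 0.64805874 -0.1778005   0.122     ] [ 0.64616044 -0.18061563  0.122     ]
(array([ 0.65594874, -0.27959372,  0.11571666]), [np.float64(0.00012797121021458128), np.float64(0.0001279712102144875)]) [ 0.65360547 -0.27803664  0.122     ] [ 0.65074868 -0.28124001  0.122     ]
(array([ 0.50251156, -0.28840404,  0.12167773]), [np.float64(0.0008715840303023832), np.float64(0.0008715840303024625)]) [ 0.5031156  -0.28894647  0.122     ] [ 0.50151052 -0.28799102  0.122     ]
(array([ 0.49962063, -0.18704772,  0.1104968 ]), [np.float64(0.0016812027138413245), np.float64(0.0016812027138412985)]) [ 0.49853123 -0.18646201  0.122     ] [ 0.49075072 -0.1904061   0.122     ]
```

Triangulated from the two views:
- **Charcoal:** about (0.5035, 0.0935), yaw −12.5°, top at z ≈ 0.017–0.02.
- **Port:** about (0.497, −0.241), yaw +3.2°, tray at z ≈ 0.065–0.07.

Next I'll move towards the row.

```bash
python3 -m crank '{"dp":[[-2.38,2.70,0],[-2.38,2.70,0],[-2.38,2.70,0],[-2.38,2.70,0],[-2.38,2.70,0],[-2.38,2.70,0],[-2.38,2.70,0],[-2.38,2.70,0]],"delta_rot":[[0,0,0],[0,0,0],[0,0,0],[0,0,0],[0,0,0],[0,0,0],[0,0,0],[0,0,0]]}' 8.7 20
python3 -m crank '{"dp":[[-2.38,2.70,0],[-2.38,2.70,0],[-2.38,2.70,0],[-2.38,2.70,0],[-2.38,2.70,0],[-2.38,2.70,0],[-2.38,2.70,0],[-2.38,2.70,0]],"delta_rot":[[0,0,0],[0,0,0],[0,0,0],[0,0,0],[0,0,0],[0,0,0],[0,0,0],[0,0,0]]}'
python3 -m crank '{"dp":[[0,0,0],[0,0,0],[0,0,0],[0,0,0],[0,0,0],[0,0,0],[0,0,0],[0,0,0]],"delta_rot":[[0,0,0.14],[0,0,0.14],[0,0,0.14],[0,0,0.14],[0,0,0.14],[0,0,0.14],[0,0,0.14],[0,0,0.14]]}'
python3 -m crank '{"dp":[[0,0,1],[0,0,2],[0,0,2],[0,0,1],[0,0,0],[0,0,0],[0,0,0],[0,0,0]],"delta_rot":[[0,0,0.14],[0,0,0.14],[0,0,0],[0,0,0],[0,0,0],[0,0,0],[0,0,0],[0,0,0]]}'
python3 - <<'E'
from h import *
np.save("w1.npy",np.array(cam("wrist"),dtype=object),allow_pickle=True)
cv2.imwrite("pics/w1.png",ctrl.get_image("wrist"))
s=ctrl.get_state();M=R.from_rotvec(s["tool_rot"]).as_matrix();print(s["position"],M,s["joint_positions"])
E
```

```text
time: 0.95
position: [0.3752, 0.3411, 0.2414]
tool_rot: [-2.61, -1.748, 0.0]
ft_force: [0.2, -0.2, 0.7]
grip_width: 0.998
time: 1.75
position: [0.5023, 0.0829, 0.2415]
tool_rot: [-2.61, -1.748, -0.0]
ft_force: [0.2, -0.4, -0.2]
grip_width: 1.0
time: 2.55
position: [0.5015, 0.0846, 0.2411]
tool_rot: [3.14, 0.086, -0.002]
ft_force: [0.1, 0.2, 0.2]
grip_width: 0.998
time: 3.35
position: [0.5027, 0.0845, 0.1825]
tool_rot: [-3.122, 0.345, -0.003]
ft_force: [-0.2, -0.1, -0.1]
grip_width: 1.002Traceback (most recent call last):
  File "<stdin>", line 2, in <module>
ValueError: could not broadcast input array from shape (3,3) into shape (3,)
```

```bash
python3 - <<'E'
from h import *
import pickle
pickle.dump(cam("wrist"),open("w1.pkl","wb"))
cv2.imwrite("pics/w1.png",ctrl.get_image("wrist"))
s=ctrl.get_state();M=R.from_rotvec(s["tool_rot"]).as_matrix();print(s["position"],M,s["joint_positions"])
C=cam("wrist")
for c in [(.532,.123),(.5175,.0565),(.4765,.0656),(.4915,.1322)]: print(proj(C,[*c,.02]))
E
```

```text
[0.50254301 0.08447093 0.18239987] [[ 9.75915570e-01 -2.18143625e-01  1.46940227e-03]
 [-2.18144599e-01 -9.75916311e-01  5.36504702e-04]
 [ 1.31697856e-03 -8.44125460e-04 -9.99998777e-01]] [-0.604715    0.05559818  0.40124374  1.88796989 -0.02352338  1.20097763
 -0.41546944]
[336.18606253 140.31692173]
[335.26672916 204.52971083]
[295.98165517 204.60644223]
[294.73249098 140.18253682]
```

View pics/w1.png

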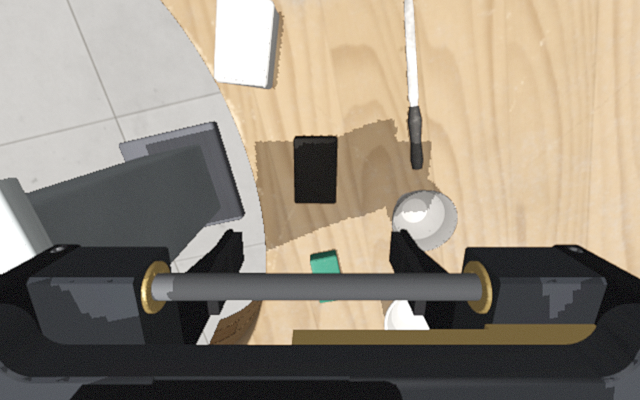

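```bash
python3 - <<'E'
from h import *
im=cv2.imread("pics/w1.png")[120:220,270:370];cv2.imwrite("pics/w1c.png",cv2.resize(im,None,fx=6,fy=6,interpolation=cv2.INTER_CUBIC))
C=cam("wrist");s=ctrl.get_state();M=R.from_rotvec(s["tool_rot"]).as_matrix()
for uv in [(294.5,137),(336.5,137),(336,203),(294.5,203)]:
  X=atz(C,*uv,.022);print(X,(M.T@(X-s["position"]))*100)
E
```

```text
[0.49221053 0.13549961 0.022     ] [-2.1426499  -4.74103549 16.04118708]
[0.53287559 0.12640009 0.022     ] [ 2.0244183  -4.74008123 16.04667422]
[0.51861926 0.05871755 0.022     ] [ 2.10957818  2.17616101 16.04094819]
[0.47568203 0.06834027 0.022     ] [-2.29064703  2.17371228 16.03515525]
```

View pics/w1c.png

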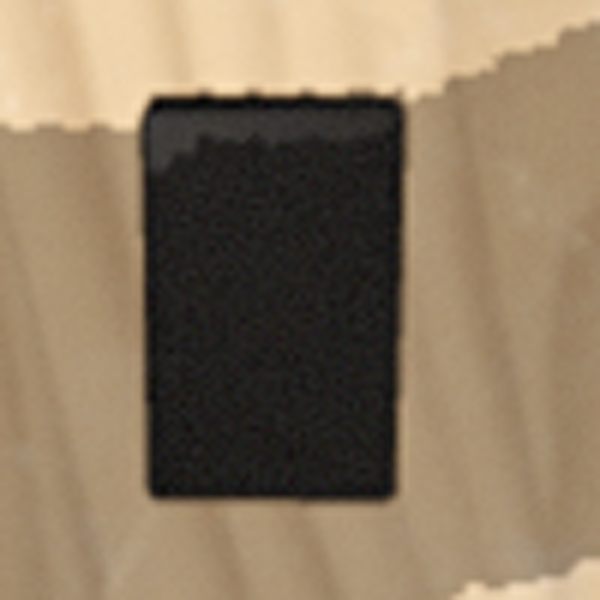

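The crop shows the black block at px 294–336 × 137–203, square to the jaws, with its centre 13 mm ahead of the grasp point as planned. I'll descend and grip it.

```bash
python3 -m crank '{"dp":[[-0.08,0,2],[0,0,3],[0,0,3],[0,0,3],[0,0,2.5],[0,0,1.5],[0,0,0.8],[0,0,0.3]],"delta_rot":[[0,0,0],[0,0,0],[0,0,0],[0,0,0],[0,0,0],[0,0,0],[0,0,0],[0,0,0]]}'
python3 -m crank '{"dp":[[0,0,0],[0,0,0],[0,0,0],[0,0,0],[0,0,0],[0,0,0],[0,0,0],[0,0,0]],"delta_rot":[[0,0,0],[0,0,0],[0,0,0],[0,0,0],[0,0,0],[0,0,0],[0,0,0],[0,0,0]]}' 3 20
```

```text
time: 4.2
position: [0.5012, 0.0845, 0.0202]
tool_rot: [3.122, -0.345, -0.001]
ft_force: [0.3, -0.2, 0.5]
grip_width: 0.999
time: 5.0
position: [0.5013, 0.0846, 0.0207]
tool_rot: [-3.122, 0.345, -0.0]
ft_force: [-0.3, -0.6, 1.5]
grip_width: 0.518
```

Gripped: 0.518 × 87 = 45 mm, which matches the charcoal. Now I'll lift, carry it over and turn it.

```bash
python3 -m crank '{"dp":[[0,0,-0.5],[0,0,-1.5],[0,0,-2.5],[0,0,-2.5],[0,0,-2.5],[0,0,-2.5],[0,0,-1.5],[0,0,-0.5]],"delta_rot":[[0,0,0],[0,0,0],[0,0,0],[0,0,0],[0,0,0],[0,0,0],[0,0,0],[0,0,0]]}'
python3 -m crank '{"dp":[[0.1,1.5,0],[0.1,3,0],[0.1,3,0],[0.1,3,0],[0.1,3,0],[0.1,3,0],[0.1,3,0],[0.1,3,0]],"delta_rot":[[0,0,0],[0,0,0],[0,0,0],[0,0,0],[0,0,0],[0,0,0],[0,0,0],[0,0,0]]}'
python3 -m crank '{"dp":[[0,3,0],[0,3,0],[0,3,0],[0.1,2,0],[0,0,0],[0,0,0],[0,0,0],[0,0,0]],"delta_rot":[[0,0,0],[0,0,0],[0,0,0],[0,0,0],[0,0,0.1],[0,0,0.13],[0,0,0.13],[0,0,0.13]]}'
python3 -m crank '{"dp":[[0,0,0],[0,0,0],[0,0,0],[0,0,0],[0,0,0],[0,0,0],[0,0,0],[0,0,0]],"delta_rot":[[0,0,0.13],[0,0,0.13],[0,0,0.13],[0,0,0.13],[0,0,0.13],[0,0,0.1],[0,0,0.055],[0,0,0]]}'
python3 - <<'E'
from h import *
cv2.imwrite("pics/w2.png",ctrl.get_image("wrist"));cv2.imwrite("pics/s2.png",ctrl.get_image("scene"))
s=ctrl.get_state();M=R.from_rotvec(s["tool_rot"]).as_matrix();print(s["position"],s["joint_positions"],s["grip_width"])
print(np.degrees(np.arctan2(M[1,0],M[0,0])))
C=cam("wrist")
e=np.array([.9984,.056,0]);n=np.array([-.056,.9984,0]);P=np.array([.497,-.241,.07])
for x,y,z in [(0,.041,0),(0,-.041,0),(-.125,.05,0),(-.125,-.05,0),(0,.05,.052),(0,-.05,.052)]: print((x,y,z),proj(C,P+x*e+y*n+np.array([0,0,z])))
E
```

```text
time: 5.8
position: [0.5021, 0.0847, 0.1625]
tool_rot: [-3.121, 0.345, -0.004]
ft_force: [0.3, 0.3, -1.2]
grip_width: 0.517
time: 6.6
position: [0.4579, -0.1389, 0.1591]
tool_rot: [3.122, -0.346, -0.004]
ft_force: [-0.5, -0.5, -1.7]
grip_width: 0.514
time: 7.4
position: [0.4349, -0.2451, 0.1591]
tool_rot: [2.941, -1.102, -0.005]
ft_force: [-0.5, 0.2, -0.8]
grip_width: 0.518
time: 8.2
position: [0.4352, -0.2449, 0.1593]
tool_rot: [2.28, -2.159, -0.003]
ft_force: [0.1, -0.6, -1.4]
grip_width: 0.513
[ 0.43574731 -0.24468244  0.15965878] [-0.30252688  0.06083633  0.79343563  1.94494242 -0.04679389  1.15607965
 -1.00543148] 0.5192165159196817
-86.76616835540158
(0, 0.041, 0) [260.85200558 129.43438347]
(0, -0.041, 0) [369.5471592  129.47937249]
(-0.125, 0.05, 0) [258.36825857 274.43541208]
(-0.125, -0.05, 0) [372.19659448 274.49617647]
(0, 0.05, 0.052) [230.13944278 137.55302382]
(0, -0.05, 0.052) [399.66494692 137.62433068]
```

View pics/w2.png

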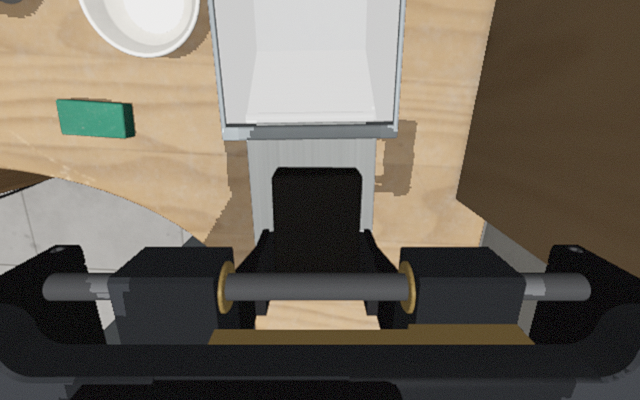

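View pics/s2.png

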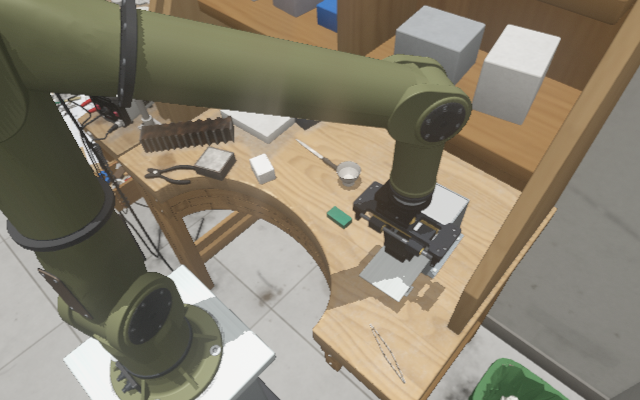

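```bash
python3 - <<'E'
from h import *
im=cv2.imread("pics/w2.png")[110:260,210:410];im=cv2.resize(im,None,fx=4,fy=4,interpolation=cv2.INTER_CUBIC)
for i in range(0,200,10): cv2.putText(im,str(210+i),(i*4,8),0,.3,(0,0,255))
for i in range(0,150,10): cv2.putText(im,str(110+i),(0,i*4+4),0,.3,(0,0,255))
cv2.imwrite("pics/w2c.png",im)
E
```

```text
(no output)
```

View pics/w2c.png

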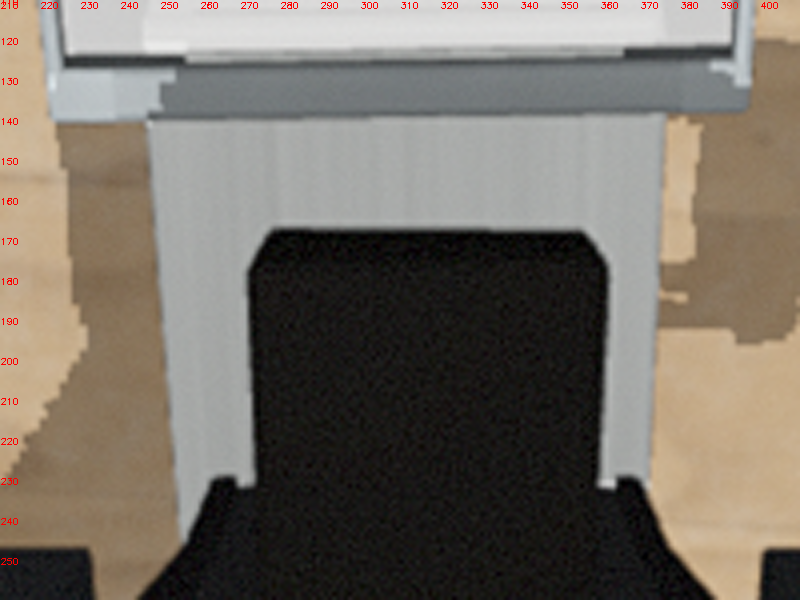

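The tray edges run (247,140)–(255,245) on the left and (376,139)–(372.5,230) on the right. The lintel's front edge is (222,140)–(397,137.5), and the block front is at row ~168. I'll compute the port pose from these.

```bash
python3 - <<'E'
from h import *
C=cam("wrist");s=ctrl.get_state();M=R.from_rotvec(s["tool_rot"]).as_matrix();p=s["position"]
for nm,z,l in [("trayL",.07,[(247,140),(255,245)]),("trayR",.07,[(376,139),(372.5,230)]),("box",.122,[(222,140),(397,137.5)]),("blk",.159-.0,[(277,168),(355,168),(272,230),(359.5,230)])]:
  for uv in l:
    X=atz(C,*uv,z);print(nm,X.round(4),(M.T@(X-p)*100).round(2))
E
```

```text
trayL [ 0.4862 -0.1895  0.07  ] [-5.22 -5.36  8.96]
trayL [ 0.3979 -0.1952  0.07  ] [-5.15  3.49  8.97]
trayR [ 0.4925 -0.2876  0.07  ] [ 4.61 -5.44  8.95]
trayR [ 0.4173 -0.2934  0.07  ] [4.77 2.1  8.97]
box [ 0.4925 -0.1862  0.122 ] [-5.51 -6.    3.76]
box [ 0.4998 -0.2893  0.122 ] [ 4.82 -6.15  3.75]
blk [ 0.4858 -0.2235  0.159 ] [-1.84 -5.12  0.06]
blk [ 0.4879 -0.2611  0.159 ] [ 1.93 -5.12  0.06]
blk [ 0.453  -0.2214  0.159 ] [-2.22 -1.86  0.06]
blk [ 0.4556 -0.2665  0.159 ] [ 2.29 -1.86  0.06]
```

```bash
python3 -m crank '{"dp":[[-0.1,0,0.5],[-0.1,0,1],[-0.1,0,1],[0,0,1],[0,0,1],[0,0,1],[0,0,0.8],[0,0,0.4]],"delta_rot":[[0,0,-0.006],[0,0,-0.006],[0,0,0],[0,0,0],[0,0,0],[0,0,0],[0,0,0],[0,0,0]]}'
python3 -m crank '{"dp":[[0,0,0],[0,0,0],[0,0,0],[0,0,0],[0,0,0],[0,0,0],[0,0,0],[0,0,0]],"delta_rot":[[0,0,0],[0,0,0],[0,0,0],[0,0,0],[0,0,0],[0,0,0],[0,0,0],[0,0,0]]}'
python3 - <<'E'
from h import *
cv2.imwrite("pics/w3.png",ctrl.get_image("wrist")[80:300,150:480].repeat(2,0).repeat(2,1));cv2.imwrite("pics/s3.png",ctrl.get_image("scene")[160:320,330:490].repeat(4,0).repeat(4,1)[:600])
E
```

```text
time: 9.1
position: [0.4363, -0.2412, 0.0925]
tool_rot: [2.295, -2.144, -0.002]
ft_force: [0.1, 0.1, -0.9]
grip_width: 0.514
time: 9.9
position: [0.4368, -0.2413, 0.0936]
tool_rot: [-2.295, 2.145, -0.0]
ft_force: [0.4, 0.1, -1.1]
grip_width: 0.514
```

View pics/w3.png

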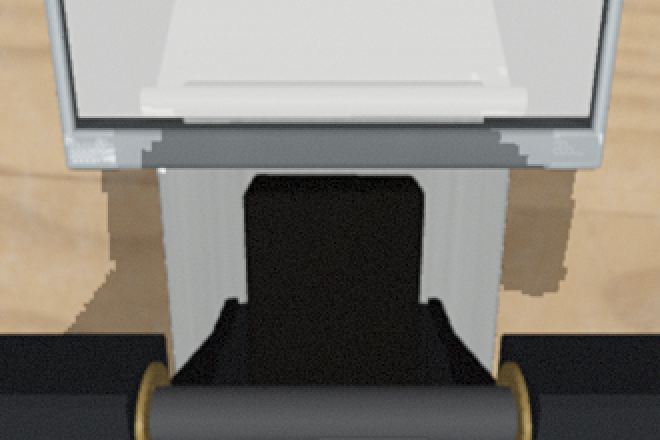

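View pics/s3.png

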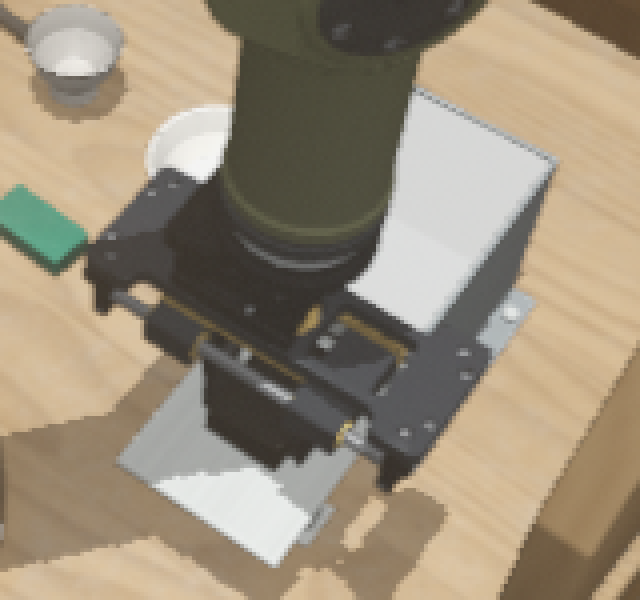

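The wrist view shows the block centred between the tray edges and square to the box, just in front of the lintel. I'll lower the last ~2 mm.

```bash
python3 -m crank '{"dp":[[0,0,0.05],[0,0,0.05],[0,0,0.05],[0,0,0],[0,0,0],[0,0,0],[0,0,0],[0,0,0]],"delta_rot":[[0,0,0],[0,0,0],[0,0,0],[0,0,0],[0,0,0],[0,0,0],[0,0,0],[0,0,0]]}'
```

```text
time: 10.8
position: [0.4368, -0.2414, 0.0921]
tool_rot: [-2.295, 2.145, -0.0]
ft_force: [0.3, -0.1, -1.9]
grip_width: 0.515
```

```bash
python3 -m crank '{"dp":[[0,0,0.05],[0,0,0.05],[0,0,0],[0,0,0],[0,0,0],[0,0,0],[0,0,0],[0,0,0]],"delta_rot":[[0,0,0],[0,0,0],[0,0,0],[0,0,0],[0,0,0],[0,0,0],[0,0,0],[0,0,0]]}'
```

```text
time: 11.6
position: [0.4368, -0.2414, 0.0911]
tool_rot: [-2.295, 2.145, -0.0]
ft_force: [-0.3, 0.0, 0.1]
grip_width: 0.514
```

```bash
python3 -m crank '{"dp":[[0,-0.4,0],[0,-0.5,0],[0,-0.5,0],[0,-0.5,0],[0,-0.5,0],[0,-0.4,0],[0,-0.2,0],[0,0,0]],"delta_rot":[[0,0,0],[0,0,0],[0,0,0],[0,0,0],[0,0,0],[0,0,0],[0,0,0],[0,0,0]]}'
python3 - <<'E'
from h import *
cv2.imwrite("pics/w4.png",ctrl.get_image("wrist")[80:300,150:480].repeat(2,0).repeat(2,1))
E
```

```text
time: 12.4
position: [0.4668, -0.2393, 0.0909]
tool_rot: [2.295, -2.144, -0.0]
ft_force: [0.7, -0.1, -1.0]
grip_width: 0.518
```

View pics/w4.png

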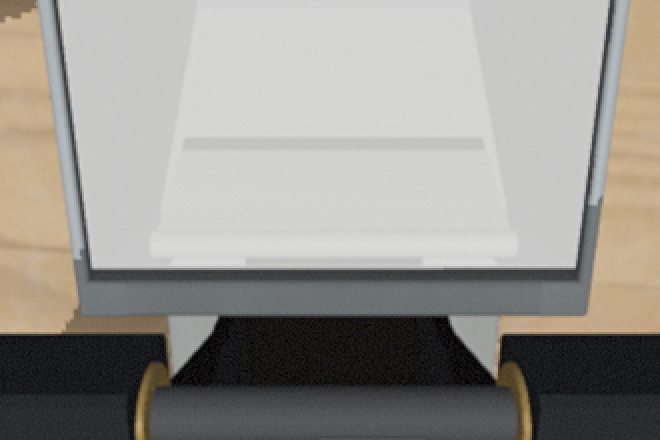

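The block front is now just at the flap; fingers are ~2 cm short of the lintel. Release, rise, back off, look.

```bash
python3 -m crank '{"dp":[[0,0,0],[0,0,0],[0,0,0],[0,0,0],[0,0,0],[0,0,-0.5],[0,0,-1],[0,0,-1]],"delta_rot":[[0,0,0],[0,0,0],[0,0,0],[0,0,0],[0,0,0],[0,0,0],[0,0,0],[0,0,0]]}' 6.5
python3 -m crank '{"dp":[[0,0,-1],[0,0,-0.5],[0,1,0],[0,1.2,0],[0,1.2,0],[0,0.9,0],[0,0,0],[0,0,0]],"delta_rot":[[0,0,0],[0,0,0],[0,0,0],[0,0,0],[0,0,0],[0,0,0],[0,0,0],[0,0,0]]}' 0
python3 - <<'E'
from h import *
cv2.imwrite("pics/w5.png",ctrl.get_image("wrist")[80:300,150:480].repeat(2,0).repeat(2,1));cv2.imwrite("pics/s5.png",ctrl.get_image("scene")[160:320,330:490].repeat(4,0).repeat(4,1)[:600])
cv2.imwrite("pics/t5.png",ctrl.get_image("top")[100:250,360:480].repeat(4,0).repeat(4,1)[:600])
E
```

```text
time: 13.25
position: [0.4668, -0.2395, 0.117]
tool_rot: [-2.295, 2.145, -0.001]
ft_force: [-0.7, 0.1, -0.0]
grip_width: 0.748
time: 14.05
position: [0.4238, -0.2421, 0.1311]
tool_rot: [-2.295, 2.144, -0.0]
ft_force: [0.2, 0.1, 0.7]
grip_width: 0.104
```

View pics/w5.png

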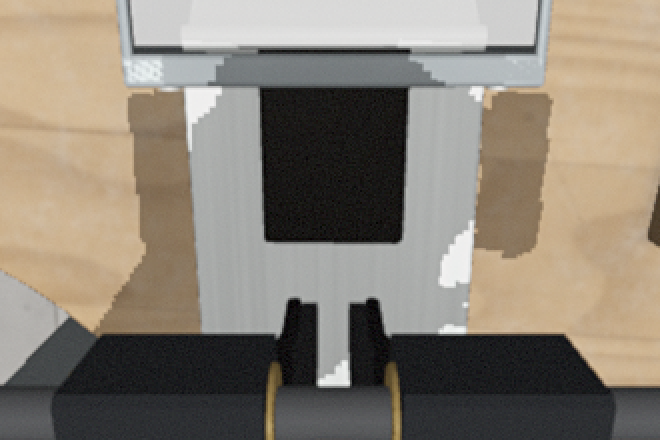

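View pics/s5.png

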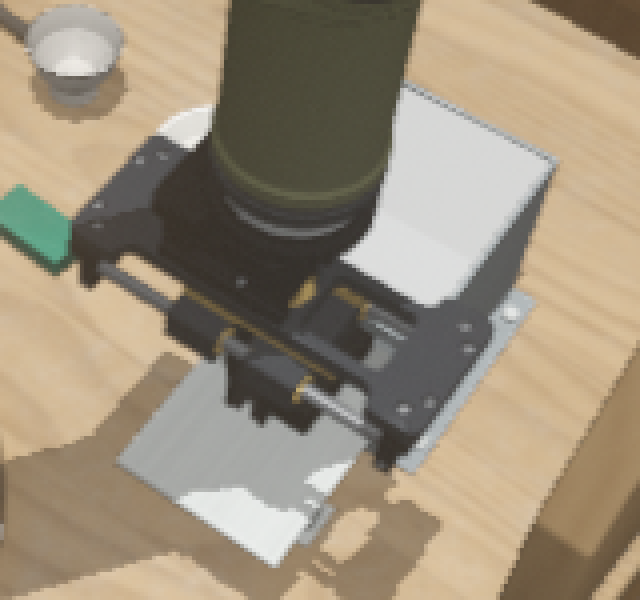

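View pics/t5.png

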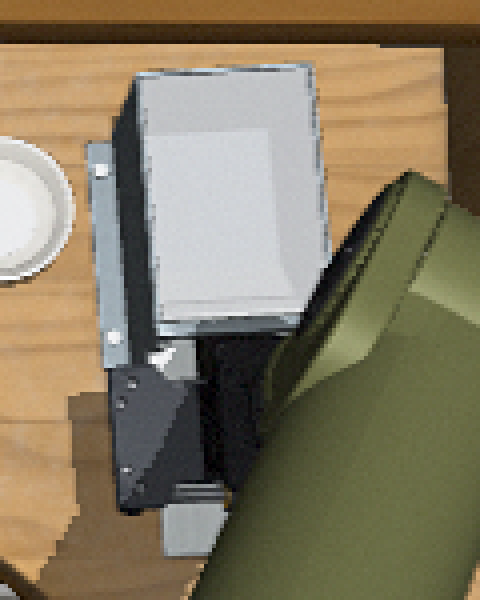

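The block lies straight on the tray with its front under the lintel. Its rear edge is at wrist px (~283–350, 201).

```bash
python3 - <<'E'
from h import *
C=cam("wrist");s=ctrl.get_state();M=R.from_rotvec(s["tool_rot"]).as_matrix();p=s["position"]
for nm,z,l in [("rear",.092,[(282.5,201),(350.5,201)]),("box",.122,[(211.5,124),(423,122.5)]),("tray",.07,[(243,124),(390,124),(251,247),(383.5,247)]),("tip",p[2]-.019,[(297,229.5),(337,229.5)])]:
  for uv in l:
    X=atz(C,*uv,z);print(nm,X.round(4),(M.T@(X-p)*100).round(2))
print(s["grip_width"])
E
```

```text
rear [ 0.4442 -0.2199  0.092 ] [-2.08 -2.15  3.91]
rear [ 0.4472 -0.2629  0.092 ] [ 2.23 -2.15  3.91]
box [ 0.4919 -0.1866  0.122 ] [-5.08 -7.13  0.91]
box [ 0.4997 -0.2899  0.122 ] [ 5.28 -7.2   0.92]
tray [ 0.4884 -0.19    0.07  ] [-4.76 -6.76  6.11]
tray [ 0.495  -0.2866  0.07  ] [ 4.92 -6.76  6.12]
tray [ 0.3989 -0.1956  0.07  ] [-4.81  2.21  6.11]
tray [ 0.4057 -0.2944  0.07  ] [5.08 2.21 6.11]
tip [ 0.4342 -0.2308  0.1121] [-1.06 -1.07  1.9 ]
tip [ 0.4358 -0.254   0.1121] [ 1.26 -1.07  1.9 ]
0.024379971537865985
```

```bash
python3 -m crank '{"dp":[[0.08,0,0.6],[0,0,0.8],[0,0,0.9],[0,0,0.8],[0,0,0.5],[0,0,0.3],[0,0,0],[0,0,0]],"delta_rot":[[0,0,0],[0,0,0],[0,0,0],[0,0,0],[0,0,0],[0,0,0],[0,0,0],[0,0,0]]}'
python3 -m crank '{"dp":[[0,-0.4,0],[0,-0.5,0],[0,-0.4,0],[0,-0.4,0],[0,-0.4,0],[0,-0.4,0],[0,-0.4,0],[0,-0.4,0]],"delta_rot":[[0,0,0],[0,0,0],[0,0,0],[0,0,0],[0,0,0],[0,0,0],[0,0,0],[0,0,0]]}'
python3 - <<'E'
from h import *
cv2.imwrite("pics/w6.png",ctrl.get_image("wrist")[80:300,150:480].repeat(2,0).repeat(2,1))
E
```

```text
time: 15.0
position: [0.424, -0.2432, 0.0922]
tool_rot: [-2.295, 2.145, -0.001]
ft_force: [0.3, -0.0, -0.0]
grip_width: 0.009
time: 15.8
position: [0.4571, -0.2408, 0.092]
tool_rot: [-2.295, 2.145, -0.0]
ft_force: [-2.2, 0.5, 1.6]
grip_width: 0.004
```

View pics/w6.png

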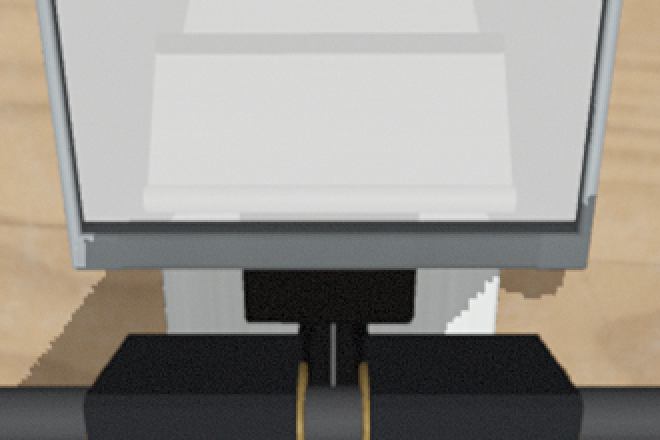

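The push is straight and the flap is swinging in. I'll continue up to the lintel.

```bash
python3 -m crank '{"dp":[[0,-0.4,0],[0,-0.4,0],[0,-0.4,0],[0,-0.4,0],[0,-0.4,0],[0,-0.4,0],[0,-0.2,0],[0,0,0]],"delta_rot":[[0,0,0],[0,0,0],[0,0,0],[0,0,0],[0,0,0],[0,0,0],[0,0,0],[0,0,0]]}'
python3 - <<'E'
from h import *
cv2.imwrite("pics/w7.png",ctrl.get_image("wrist")[40:300,150:480].repeat(2,0).repeat(2,1))
E
```

```text
time: 16.65
position: [0.4831, -0.239, 0.0921]
tool_rot: [-2.296, 2.144, -0.001]
ft_force: [0.1, 0.3, 0.2]
grip_width: 0.003
```

View pics/w7.png

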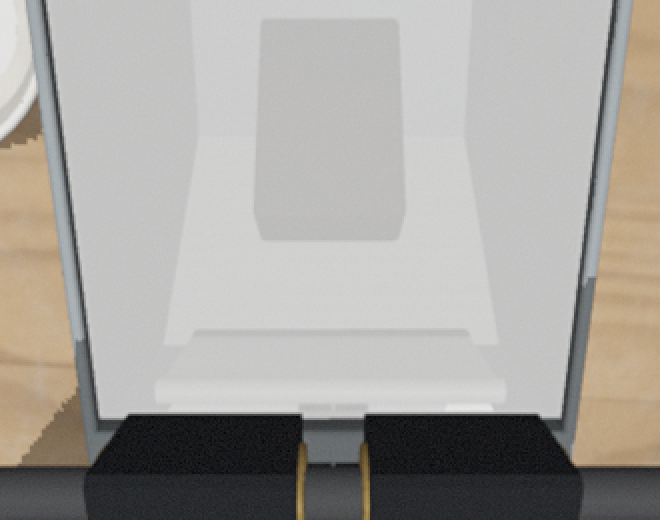

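The block has slid down inside; the flap appears still in motion, or slightly open. I'll back off, rise and look again.

```bash
python3 -m crank '{"dp":[[0,0.5,0],[0,1,0],[0,1,0],[0,1,0],[0,0.5,-0.5],[0,0,-1.5],[0,0,-2.5],[0,0,-2]],"delta_rot":[[0,0,0],[0,0,0],[0,0,0],[0,0,0],[0,0,0],[0,0,0],[0,0,0],[0,0,0]]}'
python3 - <<'E'
from h import *
cv2.imwrite("pics/w8.png",ctrl.get_image("wrist")[40:300,150:480].repeat(2,0).repeat(2,1))
E
```

```text
time: 17.5
position: [0.4426, -0.242, 0.1585]
tool_rot: [-2.294, 2.145, -0.001]
ft_force: [0.1, 0.1, 0.4]
grip_width: 0.005
```

View pics/w8.png

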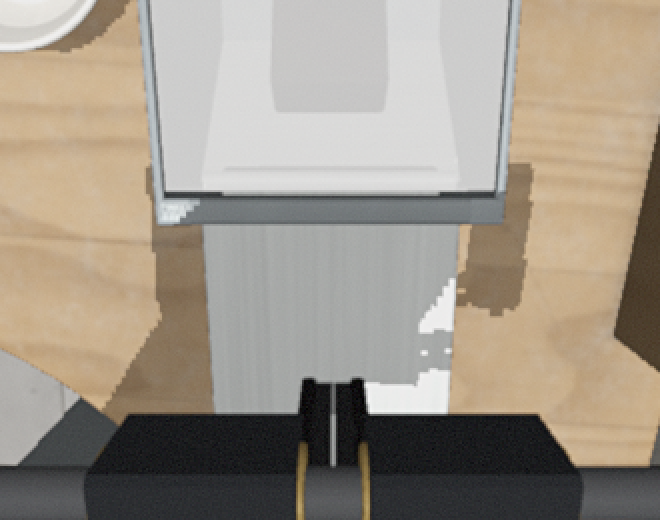

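The block is deep in the box and the flap looks edge-on. I'll clear the arm to check with the fixed cameras.

```bash
python3 -m crank '{"dp":[[0,0,-1],[0,0,-2],[0,0,-2],[-1,0,-2],[-3,0,-1],[-4,0,0],[-4,0,0],[-4,0,0]],"delta_rot":[[0,0,0],[0,0,0],[0,0,0],[0,0,0],[0,0,0],[0,0,0],[0,0,0],[0,0,0]]}'
python3 -m crank '{"dp":[[-4,0,0],[-4,0,0],[-4,0,0],[-4,0,0],[-4,0,0],[-2,0,0],[0,0,0],[0,0,0]],"delta_rot":[[0,0,0],[0,0,0],[0,0,0],[0,0,0],[0,0,0],[0,0,0],[0,0,0],[0,0,0]]}'
python3 - <<'E'
from h import *
s=ctrl.get_image("scene");t=ctrl.get_image("top")
cv2.imwrite("pics/s9.png",s)
f=lambda a:cv2.resize(a[170:310,355:475],None,fx=4,fy=4,interpolation=cv2.INTER_CUBIC)
g=lambda a:cv2.resize(a[105:245,375:475],None,fx=4,fy=4,interpolation=cv2.INTER_CUBIC)
cv2.imwrite("pics/f9.png",np.hstack([f(s),g(t)])[:,:800])
cv2.imwrite("pics/f0.png",np.hstack([f(cv2.imread("pics/scene0.png"))[120:400,50:400],f(s)[120:400,50:400]]))
E
```

```text
time: 18.35
position: [0.4311, -0.0808, 0.237]
tool_rot: [-2.295, 2.145, 0.0]
ft_force: [1.5, 0.5, -0.7]
grip_width: 0.006
time: 19.15
position: [0.4168, 0.1367, 0.2367]
tool_rot: [2.295, -2.143, 0.001]
ft_force: [0.8, -0.4, -0.5]
grip_width: 0.006
```

View pics/s9.png

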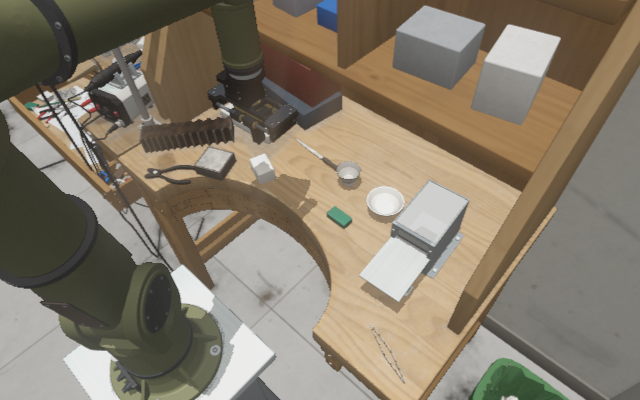

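View pics/f9.png

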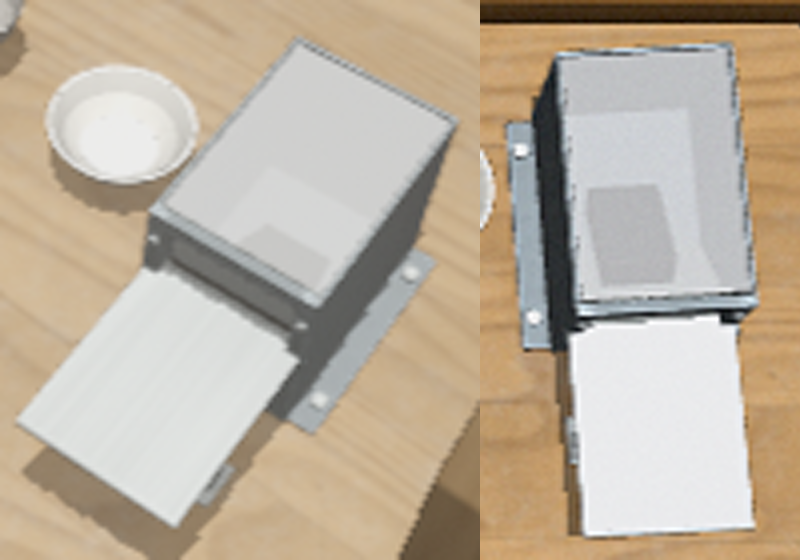

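View pics/f0.png

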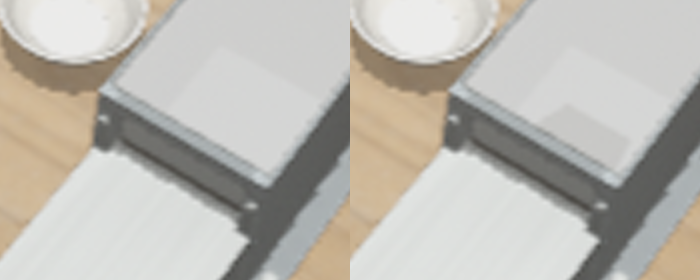

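```bash
python3 - <<'E'
from h import *
T=cam("top");S=cam("scene")
a=R.from_euler("z",4,degrees=True).as_matrix();P=np.array([.497,-.2405,.07])
for z in (.025,.05):
  for uv in [(402,151.5),(418,151.5),(423.5,174),(405,176)]: print(z,(a.T@(atz(T,*uv,z)-P)*1000).round())
  for uv in [(422,226),(437,232),]: print("scene",z,(a.T@(atz(S,*uv,z)-P)*1000).round())
d=cv2.absdiff(cv2.imread("pics/scene0.png"),cv2.imread("pics/s9.png")).max(2)
print(d[222:262,392:432].max(1), [ (d[y,392:432]>25).sum() for y in range(222,262)])
E
```

```text
0.025 [100.  24. -45.]
0.025 [ 98. -16. -45.]
0.025 [ 39. -24. -45.]
0.025 [ 37.  22. -45.]
scene 0.025 [ 96.  21. -45.]
scene 0.025 [103. -16. -45.]
0.05 [ 94.  29. -20.]
0.05 [ 91. -11. -20.]
0.05 [ 34. -19. -20.]
0.05 [ 31.  27. -20.]
scene 0.05 [ 79.  15. -20.]
scene 0.05 [ 85. -21. -20.]
[ 2  3  2  2 11 15 14 14 14 14 15 15 15 15 15 14 14 15 14 13  4  2  3  4
  2  3  3  2  3  3  3  2  2  2  2  2  2  2  2  3] [np.int64(0), np.int64(0), np.int64(0), np.int64(0), np.int64(0), np.int64(0), np.int64(0), np.int64(0), np.int64(0), np.int64(0), np.int64(0), np.int64(0), np.int64(0), np.int64(0), np.int64(0), np.int64(0), np.int64(0), np.int64(0), np.int64(0), np.int64(0), np.int64(0), np.int64(0), np.int64(0), np.int64(0), np.int64(0), np.int64(0), np.int64(0), np.int64(0), np.int64(0), np.int64(0), np.int64(0), np.int64(0), np.int64(0), np.int64(0), np.int64(0), np.int64(0), np.int64(0), np.int64(0), np.int64(0), np.int64(0)]
```

```bash
python3 - <<'E'
from h import *
t=ctrl.get_image("top");s=ctrl.get_image("scene")
print(cv2.absdiff(s,cv2.imread("pics/s9.png"))[175:310,355:475].max())
g=cv2.resize(t[105:245,375:475],None,fx=4,fy=4,interpolation=cv2.INTER_CUBIC);o=cv2.imread("pics/f9.png")[:,480:]
print(np.abs(g[:,:320].astype(int)-o).max()); st=ctrl.get_state();print(st["time"],abs(st["qd"]).max(),st["ft_force"])
ctrl.close_job()
E
```

```text
4
21
19.35 0.005302839189141874 [-0.83281391  0.02564271  0.35332691]
the job is handed in; nothing more can be done
```

The charcoal block is in the dust box and the flap is shut behind it. I handed the job in at 19.4 s, and no verdict is reported.

I gripped the block (the jaws read 45 mm) and set it on the tray in line with the port. I eased its front up to the flap, let go, and pushed its rear end with the closed fingers almost to the lintel until it tipped and slid in. The arm then backed off and is parked clear of everything.

**Last checks:**
- **Block:** it is seen through the clear top, with its front end about 98 mm inside the port. Its rear end is about 37 mm in and still rests on the lower part of the slope.
- **Flap:** in the scene camera the flap area matches the first picture to within 4 grey levels. Closer to the box top the difference is up to 15, where the block now shows through the clear lid.
- **At rest:** two scene pictures taken just before hand-in differ by at most 4 grey levels around the box. The same check in the top view gave up to 21 at some pixel, which I did not look into; I took it as image noise at edges.
- **Other blocks:** the wax and plaster blocks were not touched.
- **Forces:** the highest reading at the end of a move was under 3 N.

The two fixed cameras put heights about 4–6 mm low (the tray at 62–68 mm against the stated 70 mm). The wrist camera also put the box yaw at about 4° against 3.2° from the fixed views. I corrected for the yaw before lowering the block, and I lowered it in small steps while watching the force reading.

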